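Reset the slides on the spectrometer's sample rail

ROBOT

A 6-joint arm with a two-finger parallel gripper is mounted at the origin on the work surface. World frame = base frame: x ahead of the robot, y to its left, z up, the work surface at z = 0. Lengths are in m, angles in rad, forces in N, time in s.
With the tool pointing down it reaches from about 0.3 to 0.775 m from the base axis. Payload 14.6 kg.
Tool frame: the origin (TCP) lies midway between the tips of the shut fingers; the grasp point (between the pads) lies 19 mm behind it (ctrl.grip_depth is the distance from the TCP to the grasp point, in m); z points along the fingers, x is the direction in which the jaws open and shut, and the axes are right-handed (so a half turn about z gives the same grasp; the last joint's range is limited). The gripper opens to 94 mm and grips with 3 to 60 N. Pads are 16 mm wide; open, the fingers measure 119 mm over their backs; the gripper's body (75 mm by 177 mm) begins 78 mm behind the grasp point.
Start: joints at [1.052, 0.3, 1.521, -0, 1.321, -0.067], TCP at [0.24, 0.495, 0.205] pointing down, gripper open.
Joint ranges: [-3.03, 3.03], [-0.79, 2.21], [0.23, 2.52], [-1.04, 4.18], [0, 3.07], [-2.55, 2.55]. Speed limits (rad/s): [2.22, 2.22, 2.57, 3.14, 3.14, 3.14].

INTERFACE

Orientations are given as [roll, pitch, yaw] about the fixed x, y, z axes, in that order (R = Rz(yaw) Ry(pitch) Rx(roll)).
In Python, from station import ctrl gives the robot as it stands.
- The arm moves only by the tool play_rows, never from a script. Its argument "steps" is a list that holds one entry, the list of rows, each a list of 7 numbers: the shift along the tool's x, y, z in cm, then the turn, a rotation vector about the tool's x, y, z in rad, then the opening, from 0 (shut) to 1 (fully open). In form: [[[x, y, z, ax, ay, az, hand], ...]]. A call has 1 to 20 rows; each row is the pose to reach, as a shift and turn from the pose measured when the call began, along the tool's axes at that moment; what a row does not reach only later rows make up. A row lasts 1/12 s, in which the tool goes at most 41.7 mm and 7.16 degrees, less where a joint would pass 70% of its speed; a pose out of reach is approached as far as the arm can. A call with a gripper value outside its range is refused whole. The fingers move at their own pace and stop on an object; "force" is the grip in N (left out, the last holds). Time passes only in rows, so rows that repeat a pose let the fingers close. It gives the time, the measured TCP pose, the force and the opening at its end, in the units of the state.
- ctrl.get_obs(): the state, without advancing time (a new reading comes with each control period).
- ctrl.camera(name): name is "side" or "top" or "wrist"; returns a dict with "frame" (480x640x3 uint8, blue, green, red), "fovy" (degrees; the focal length in pixels is half the picture's height over the tangent of half this angle, whatever the lens; pixels are square), "cx", "cy" (the principal point, pixels), "world_to_cam" (4x4, takes a point from world to camera coordinates). Camera axes: x right, y up, looking along -z (the intrinsics and any distortion apply to the point x, -y, -z); pixel columns grow to the right and rows downward; lengths in m; the calibration is good to about 2 mm. A picture is of the moment at which its call begins. There is no depth.
- ctrl.hand_in(): hands the job in, once; it reports no verdict.
The state is a dict: "time_s": time; "qpos": joint angles; "joint_vel": joint speeds; "tau": joint torques, N m; "ee_pos": TCP position; "eef_rot": TCP orientation; "force": force on the tool from outside, world axes, zero at the start; "moment": the same for the moment, N m; "grip_width": finger opening in m.
Only numpy, scipy, OpenCV 4.12 (cv2) and the standard library are available. Lean on these libraries where they do the work, as an engineer would, in place of code of your own. Each camera call takes 0.05 s, during which the arm holds its last target. There are 200 camera calls.

TASK

On the sample rail, first lift the blue beam-block slide out of its notch and drop it fully home in the notch between the blue tiles, then shift the orange chuck slide in the same way to the notch between the orange tiles, with the sample rod still standing in it. Finally turn the knurled chuck sleeve clockwise as far as it goes, so that the jaws grip the rod, and let go. Do not knock the bolted black post, and leave the other things on the bench where they are.

Things in the scene. Friction and masses are not known exactly. Their poses are not given: they have to be found in the camera images.
- rail: Fixed notched rail: grey base 110 mm wide (x), 430 mm long (y), 12 mm thick; two aluminium bars along y, 10 mm wide, centred at x = -27 and 27 mm, tops 34 mm above the bench. Five stations at y = -160, -80, 0, 80, 160 mm; at each, both bars have a notch 17 mm long (y), 12 mm deep. Origin: centre of the underside. Place and yaw vary.
- blue_mark: Pair of blue tiles (18 x 36 mm, 4 mm thick) on the base plate on both sides of the station where the blue slide belongs. Origin: middle of that station, between the tiles, 12 mm above the bench. Axes as the rail's.
- orange_mark: Pair of orange tiles, the same, on both sides of the station where the orange chuck slide belongs. Origin: middle of that station, 12 mm above the bench. Axes as the rail's.
- post: Bolted black aperture post with a steel cap, not to be touched; it stands at one of the rail's stations. Foot 100 mm across the rail and 34 mm along it, column 36 x 30 mm, cap 40 mm (x) by 34 mm (y), its top 148 mm above the bench. Origin: middle of its station, 12 mm above the bench.
- block: Blue beam-block slide, in a notch at the start, 0.29 to 0.47 kg. Deck 80 mm across the rail (x), 60 mm along it (y), 10 mm thick. Origin: centre of the deck's underside, axes as the rail's; fully home its z is 34 mm, with the tab riding on the bars 11 mm more. Grip block in the middle: 30 mm (x) by 24 mm (y), 10 to 62 mm above the origin. 26 mm to its +y a black blade 64 mm wide (x), 4 mm thick, 66 mm high: pinch the grip across the rail.
- block_tab (a point): Middle of the locking tab's lower edge, 11 mm under the slide's origin: a steel bar 76 mm across the rail, 12 mm thick, round-nosed, that drops into the notches of both bars. Beside it under the deck a keel 36 mm wide (x), 56 mm long (y), reaching 18 mm below the origin, runs between the bars. Lifting 13 mm frees the tab, 20 mm the keel too; the slide can be lifted right off.
- chuck: Orange chuck slide, in a notch at the start, about 0.4 to 0.6 kg in all, balanced about its middle, where the chuck stands with the rod loose in it. Deck 80 mm across the rail (x), 60 mm along it (y), 10 mm thick. Origin: centre of the deck's underside, axes as the rail's; fully home its z is 34 mm, with the tab riding on the bars 11 mm more. Lift it by the sleeve. Three dark jaws show above the sleeve, up to 67 mm over the origin.
- chuck_tab (a point): The same tab and keel under the chuck slide: middle of the tab's lower edge, 11 mm under the slide's origin.
- sleeve_grip (a point): Point on the chuck's axis at mid-height of the knurled aluminium sleeve, 39 mm above the chuck slide's origin. The sleeve is 54 mm in diameter over the knurling and 30 mm tall (24 to 54 mm above the slide's origin), with a small red index mark on its rim.
- sleeve (a joint): Turn of the chuck sleeve in rad about the vertical: starts nearly open (0 to 0.2), grows as it is turned clockwise seen from above, mechanical stop at 1.2. Friction about 0.15 N m; it stays where it is left. It drives the three jaws inwards together; they meet the rod at about 1.1.
- rod: Brass sample rod 16 mm in diameter, 75 mm long, standing in the chuck's bore (18 mm wide, 45 mm deep) on the deck, with a flat steel pellet holder 22 x 8 x 18 mm at its top, 85 mm above the chuck slide's origin. Origin: centre of its foot, 10 mm above the chuck slide's origin. 0.05 kg.
- amber_bottle: Bystander behind the rail: amber bottle 66 mm in diameter, 120 mm tall. Origin: centre of its foot.
- beaker: Bystander behind the rail: glass beaker 72 mm in diameter, 85 mm tall. Origin: centre of its foot.
- jar: Bystander behind the rail: white jar 68 mm in diameter, 85 mm tall. Origin: centre of its foot.
- die: Bystander on the robot's side of the rail: steel pellet die, 60 mm in diameter at the foot, 68 mm tall. Origin: centre of its foot.
- mouse: Bystander on the robot's side of the rail: black computer mouse about 76 x 62 mm, 34 mm tall. Origin: underside.
- spatula: Bystander on the robot's side of the rail: lab spatula 160 mm long lying on the bench.
Not all that is in view belongs to the job. Of the things that look like the block, the smaller one is meant.

How it is judged:
By the outcome, as a careful person would: the job done as asked, in the order asked, and still so for the second after the job is handed in, with the robot touching nothing.
It also fails if it takes over 64 s, if anything falls off the work surface, if the arm or the gripper's body presses on something with over 40 N, if the wrist force passes 120 N, or if a joint passes its speed limit or range.

## Working session

There is one attempt and no reset: what is moved stays moved. The work goes in short steps, Python scripts to look and compute and a tool call to move; the robot and the scene stay as the last step left them, time stands still between calls to the robot, and variables do not carry over. Pictures are saved under pics/ and viewed, about 8 in all and at most 12, crops included, and the job is handed in when it is done.

Besides the shell and the picture viewer there is one more tool, called after "Request:" by a JSON object that holds its "api" and its "payload", one argument or row to a line. play_rows: Moves the arm, as the interface text tells. Its arguments: {"type":"object","properties":{"steps":{"type":"array"},"force":{"type":"number"}},"required":["steps"]}

```bash
ls; mkdir -p pics
python3 - <<'E'
from station import ctrl
import cv2,numpy as np
o=ctrl.get_obs();print({k:np.round(v,3) for k,v in o.items()})
for n in("top","side"):
    c=ctrl.camera(n);cv2.imwrite(f"pics/{n}0.png",c["frame"]);print(n,{k:(np.round(v,4).tolist()) for k,v in c.items() if k!="frame"})
E
```

```text
pics
{'time_s': np.float64(0.0), 'qpos': array([ 1.052,  0.3  ,  1.522, -0.   ,  1.321, -0.067]), 'joint_vel': array([-0.001, -0.   , -0.001,  0.001, -0.001, -0.002]), 'tau': array([ 2.0000e-03, -5.3182e+01, -3.5272e+01,  7.1000e-02,  2.5000e-02,
       -0.0000e+00]), 'ee_pos': array([0.24 , 0.495, 0.205]), 'eef_rot': array([-3.142e+00,  1.000e-03,  1.119e+00]), 'force': array([-0.111, -1.161, -0.106]), 'moment': array([-0.013,  0.033,  0.006]), 'grip_width': np.float64(0.094)}
top {'fovy': 55.0759, 'cx': 322.2745, 'cy': 247.502, 'world_to_cam': [[-0.0229, -0.9997, 0.005, -0.0106], [0.9881, -0.0219, 0.1522, -0.5648], [-0.1521, 0.0084, 0.9883, -0.6656], [0.0, 0.0, 0.0, 1.0]]}
side {'fovy': 53.2307, 'cx': 327.5504, 'cy': 236.6857, 'world_to_cam': [[-0.9201, -0.3911, -0.0225, 0.5282], [0.2079, -0.5362, 0.8181, -0.1887], [-0.332, 0.7481, 0.5746, -0.5758], [0.0, 0.0, 0.0, 1.0]]}
```

View pics/top0.png

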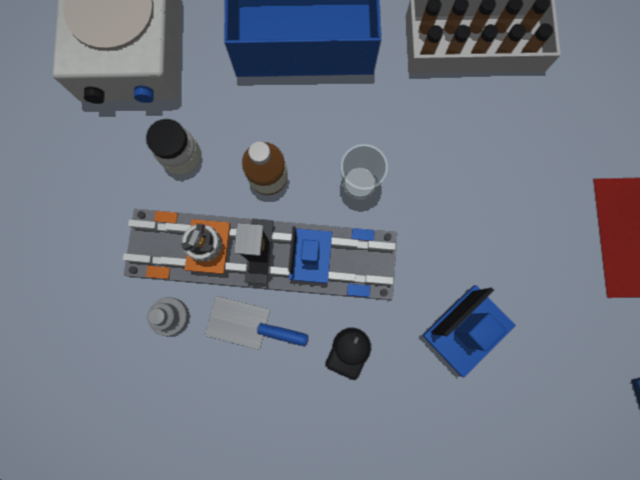

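View pics/side0.png

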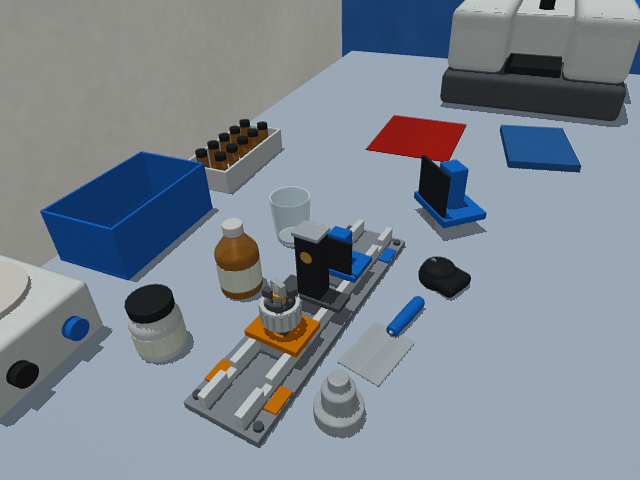

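Both pictures show the rail. In the top view the candidates are the small blue slide on the rail at (312,252), which is meant, and the larger blue look-alike off the rail at (470,330). The chuck is at (207,245), the post at (255,245), the orange tiles at (165,217) and (158,272), and the blue tiles at (362,235) and (358,290). Next is one close crop.

Run:
```python
import cv2
a=cv2.imread("pics/top0.png")[200:310,115:408];cv2.imwrite("pics/crop0.png",cv2.resize(a,None,fx=2.7,fy=2.7,interpolation=cv2.INTER_CUBIC))
```

```text
(no output)
```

View pics/crop0.png

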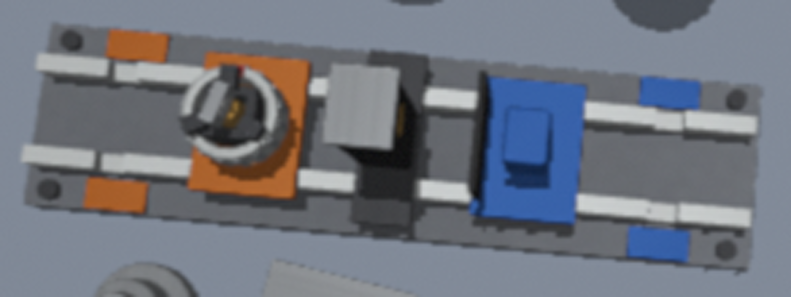

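The crop confirms the small block sits on the rail at crop (530,140), with its blade on the left (+y). The chuck is at (235,115), the post at (365,110), and the bar ends and tiles are sharp. Fitting the rail pose.

```bash
cat > h.py <<'E'
import numpy as np,cv2
from scipy.optimize import least_squares
def P(c,X):
    X=np.atleast_2d(X);T=np.array(c["world_to_cam"]);q=X@T[:3,:3].T+T[:3,3]
    f=240/np.tan(np.radians(c["fovy"])/2)
    return np.c_[c["cx"]+f*q[:,0]/-q[:,2],c["cy"]+f*q[:,1]/q[:,2]]
def ray(c,uv,z):
    T=np.array(c["world_to_cam"]);f=240/np.tan(np.radians(c["fovy"])/2)
    d=T[:3,:3].T@np.array([(uv[0]-c["cx"])/f,-(uv[1]-c["cy"])/f,-1]);o=-T[:3,:3].T@T[:3,3]
    return o+d*(z-o[2])/d[2]
def R(p,L):
    L=np.atleast_2d(L);c,s=np.cos(p[2]),np.sin(p[2])
    return np.c_[p[0]+c*L[:,0]-s*L[:,1],p[1]+s*L[:,0]+c*L[:,1],L[:,2]]
E
python3 - <<'E'
from h import *
from station import ctrl
c=ctrl.camera("top")
px=lambda u:np.array(u)/2.7+[115-.3,200-.3]
L=[[.027,.215,.034],[-.027,.215,.034],[.027,-.215,.034],[-.027,-.215,.034]]
U=px([[38,62],[23,155],[756,124],[750,216]])
r=least_squares(lambda p:(P(c,R(p,L))-U).ravel(),[.55,0.1,0]);p=r.x
print(p,r.fun.round(2))
def loc(uv,z):
    w=ray(c,px(uv),z);d=w[:2]-p[:2];cs,s=np.cos(p[2]),np.sin(p[2]);return (cs*d[0]+s*d[1],-s*d[0]+cs*d[1])
for n,q,z in[("or",[[137,45],[116,194]],.016),("bl",[[670,92],[658,243]],.016),("chuck",[[205,53],[310,60],[296,198],[188,190]],.044),("block",[[490,78],[585,85],[577,222],[478,215]],.044),("grip",[[505,108],[551,108],[546,165],[503,165]],.096),("cap",[[328,66],[400,66],[395,150],[323,150]],.148)]:
    print(n,np.mean([loc(u,z) for u in q],0).round(4))
for s in(-160,-80,80,160): print(s,R(p,[0,s/1e3,0]).round(4))
E
```

```text
[ 0.56253637  0.07449281 -0.10859419] [-3.74 -0.32 -3.43 -0.81  3.52  0.07  3.63  0.39]
or [0.0006 0.1597]
bl [-0.0005 -0.1597]
chuck [-0.0004  0.0794]
block [-0.0007 -0.0823]
grip [-0.0011 -0.0799]
cap [-0.0016 -0.0007]
-160 [[ 0.5452 -0.0846  0.    ]]
-80 [[ 0.5539 -0.005   0.    ]]
80 [[0.5712 0.154  0.    ]]
160 [[0.5799 0.2336 0.    ]]
```

```bash
cat >> h.py <<'E'
from scipy.spatial.transform import Rotation as Ro
RAIL=[.5625,.0745,-.1086]
def go(ctrl,xyz,yaw):
    o=ctrl.get_obs();A=Ro.from_euler("xyz",o["eef_rot"]);B=Ro.from_euler("xyz",[np.pi,0,yaw])
    print("t",round(float(o["time_s"]),2),"pos",np.round(o["ee_pos"],4),"rpy",np.round(o["eef_rot"],3),"F",np.round(o["force"],1),"g",round(float(o["grip_width"]),4),"q",np.round(o["qpos"],2))
    print("cm",(A.inv().apply(np.array(xyz)-o["ee_pos"])*100).round(2),"rot",(A.inv()*B).as_rotvec().round(3))
E
python3 - <<'E'
from h import *
from station import ctrl
go(ctrl,[.5539,-.005,.18],-.1086)
E
```

```text
t 0.15 pos [0.24   0.4947 0.205 ] rpy [-3.142e+00  1.000e-03  1.119e+00] F [ 0.2  0.7 -0. ] g 0.0941 q [ 1.05  0.3   1.52 -0.    1.32 -0.07]
cm [-31.25  50.05   2.53] rot [0.000e+00 1.000e-03 1.228e+00]
```

Request:
{"api": "play_rows", "payload": {
  "steps": [
    [[-31.25, 50.05, 0, 0, 0, 1.228, 1], [-31.25, 50.05, 0, 0, 0, 1.228, 1], [-31.25, 50.05, 0, 0, 0, 1.228, 1], [-31.25, 50.05, 0, 0, 0, 1.228, 1], [-31.25, 50.05, 0, 0, 0, 1.228, 1], [-31.25, 50.05, 0, 0, 0, 1.228, 1], [-31.25, 50.05, 0, 0, 0, 1.228, 1], [-31.25, 50.05, 0, 0, 0, 1.228, 1], [-31.25, 50.05, 0, 0, 0, 1.228, 1], [-31.25, 50.05, 0, 0, 0, 1.228, 1], [-31.25, 50.05, 0, 0, 0, 1.228, 1], [-31.25, 50.05, 0, 0, 0, 1.228, 1], [-31.25, 50.05, 0, 0, 0, 1.228, 1], [-31.25, 50.05, 0, 0, 0, 1.228, 1], [-31.25, 50.05, 0, 0, 0, 1.228, 1], [-31.25, 50.05, 0, 0, 0, 1.228, 1], [-31.25, 50.05, 0, 0, 0, 1.228, 1], [-31.25, 50.05, 0, 0, 0, 1.228, 1], [-31.25, 50.05, 2.5, 0, 0, 1.228, 1], [-31.25, 50.05, 2.5, 0, 0, 1.228, 1]]
  ]
}}

```text
time_s: 1.82
ee_pos: [0.5521, -0.0035, 0.1773]
eef_rot: [3.141, 0.005, -0.107]
force: [-0.4, 1.0, -1.8]
grip_width: 0.0939
```

Run:
```python
from h import *
from station import ctrl
go(ctrl,[.5539,-.005,.06],-.1086)
c=ctrl.camera("wrist");print({k:v for k,v in c.items() if k!="frame"})
im=c["frame"].copy()
# predicted: rail stations tab corners and grip top corners
L=[[sx*.015,-.08+sy*.012,.096] for sx in(-1,1) for sy in(-1,1)]+[[sx*.04,-.08+sy*.03,.044] for sx in(-1,1) for sy in(-1,1)]+[[s*.027,-.16+d,.034] for s in(-1,1) for d in(-.0085,.0085)]
for u in P(c,R(RAIL,L)): cv2.circle(im,tuple(int(v) for v in u),2,(0,255,255),-1)
cv2.imwrite("pics/w1.png",im)
```

```text
t 1.82 pos [ 0.5521 -0.0035  0.1773] rpy [ 3.141  0.005 -0.107] F [-0.4  1.  -1.8] g 0.0939 q [-0.07  0.33  1.55 -0.    1.27  0.04]
cm [ 0.25  0.12 11.73] rot [0.001 0.005 0.001]
{'fovy': 69.92262579192939, 'cx': 324.69071595917393, 'cy': 240.83456706373934, 'world_to_cam': array([[ 0.99430496, -0.1064517 , -0.00506773, -0.54779056],
       [ 0.10234164,  0.96701885, -0.23323966, -0.03505567],
       [ 0.02972935,  0.23139271,  0.97240608, -0.37864195],
       [ 0.        ,  0.        ,  0.        ,  1.        ]])}
```

View pics/w1.png

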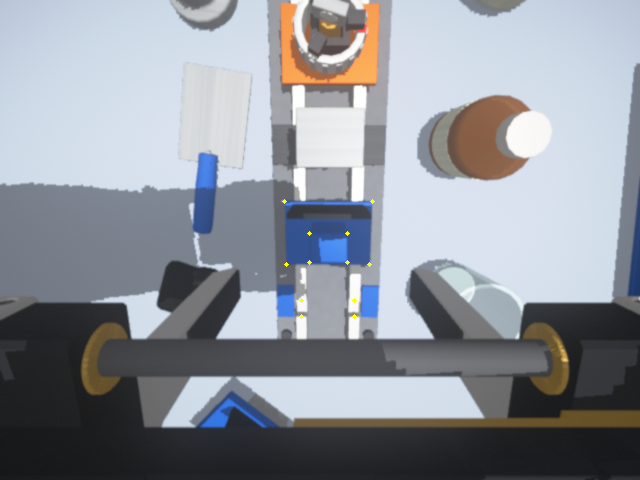

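The wrist view shows the block at (328,235). The predicted points sit on its deck corners within 1–2 px, and the blue notches at (300,308) and (355,308) also match. Descending and gripping.

Request:
{"api": "play_rows", "payload": {
  "steps": [
    [[0.2, 0.1, 3, 0, 0.005, 0, 1], [0.2, 0.1, 6, 0, 0.005, 0, 1], [0.2, 0.1, 8.5, 0, 0.005, 0, 1], [0.2, 0.1, 10.5, 0, 0.005, 0, 1], [0.2, 0.1, 11.7, 0, 0.005, 0, 1], [0.2, 0.1, 11.7, 0, 0.005, 0, 1], [0.2, 0.1, 11.7, 0, 0.005, 0, 0.2], [0.2, 0.1, 11.7, 0, 0.005, 0, 0.2], [0.2, 0.1, 11.7, 0, 0.005, 0, 0.2], [0.2, 0.1, 11.7, 0, 0.005, 0, 0.2], [0.2, 0.1, 11.7, 0, 0.005, 0, 0.2], [0.2, 0.1, 11.7, 0, 0.005, 0, 0.2], [0.2, 0.1, 11.7, 0, 0.005, 0, 0.2], [0.2, 0.1, 11.7, 0, 0.005, 0, 0.2]]
  ],
  "force": 40
}}

```text
time_s: 3.03
ee_pos: [0.5541, -0.005, 0.0622]
eef_rot: [3.141, -0.002, -0.107]
force: [-0.1, -0.4, -0.2]
grip_width: 0.0439
```

Run:
```python
from h import *
from station import ctrl
go(ctrl,[.5539,-.005,.06],-.1086)
```

```text
t 3.03 pos [ 0.5541 -0.005   0.0622] rpy [ 3.141e+00 -2.000e-03 -1.070e-01] F [-0.1 -0.4 -0.2] g 0.0439 q [-0.07  0.47  1.65 -0.    1.02  0.03]
cm [-0.02  0.01  0.22] rot [ 0.001 -0.002  0.001]
```

Request:
{"api": "play_rows", "payload": {
  "steps": [
    [[0, 0, 0.1, 0, 0, 0, 0.15], [0, 0, 0.1, 0, 0, 0, 0.15], [0, 0, 0.1, 0, 0, 0, 0.15], [0, 0, 0.1, 0, 0, 0, 0.15], [0, 0, 0.1, 0, 0, 0, 0.15], [0, 0, 0.1, 0, 0, 0, 0.15], [0, 0, 0.1, 0, 0, 0, 0.15]]
  ]
}}

```text
time_s: 3.62
ee_pos: [0.554, -0.005, 0.061]
eef_rot: [3.141, -0.001, -0.107]
force: [0.2, -0.3, -2.3]
grip_width: 0.0296
```

Run:
```python
from h import *
from station import ctrl
go(ctrl,[.5539,-.005,.06+.026],-.1086)
```

```text
t 3.62 pos [ 0.554 -0.005  0.061] rpy [ 3.141e+00 -1.000e-03 -1.070e-01] F [ 0.2 -0.3 -2.3] g 0.0296 q [-0.07  0.47  1.65 -0.    1.02  0.03]
cm [-0.    0.01 -2.5 ] rot [ 0.001 -0.001  0.001]
```

Request:
{"api": "play_rows", "payload": {
  "steps": [
    [[0, 0, -0.5, 0, 0, 0, 0.15], [0, 0, -1.2, 0, 0, 0, 0.15], [0, 0, -2.0, 0, 0, 0, 0.15], [0, 0, -2.5, 0, 0, 0, 0.15], [0, 0, -2.5, 0, 0, 0, 0.15], [0, 0, -2.5, 0, 0, 0, 0.15]]
  ]
}}

```text
time_s: 4.12
ee_pos: [0.5541, -0.005, 0.0864]
eef_rot: [3.141, -0.002, -0.107]
force: [-0.2, 0.8, -3.4]
grip_width: 0.0298
```

Run:
```python
from h import *
from station import ctrl
s=R(RAIL,[0,-.16,.086])[0];s=s+np.array([.0001,0,0])
go(ctrl,s,-.107)
```

```text
t 4.12 pos [ 0.5541 -0.005   0.0864] rpy [ 3.141e+00 -2.000e-03 -1.070e-01] F [-0.2  0.8 -3.4] g 0.0298 q [-0.07  0.43  1.63 -0.    1.07  0.03]
cm [-0.02  8.01  0.05] rot [ 0.001 -0.002 -0.   ]
```

Lifted, with 3.4 N of weight on the wrist. Moving 80 mm along the rail, then down to just above the notches.

Request:
{"api": "play_rows", "payload": {
  "steps": [
    [[0, 1, 0, 0, 0, 0, 0.15], [0, 2.5, 0, 0, 0, 0, 0.15], [0, 4, 0, 0, 0, 0, 0.15], [0, 5.5, 0, 0, 0, 0, 0.15], [0, 7, 0, 0, 0, 0, 0.15], [0, 8, 0, 0, 0, 0, 0.15], [0, 8, 0, 0, 0, 0, 0.15], [0, 8, 0.5, 0, 0, 0, 0.15], [0, 8, 0.9, 0, 0, 0, 0.15], [0, 8, 1.1, 0, 0, 0, 0.15], [0, 8, 1.1, 0, 0, 0, 0.15]]
  ]
}}

```text
time_s: 5.03
ee_pos: [0.5452, -0.0838, 0.0747]
eef_rot: [3.141, -0.001, -0.107]
force: [0.3, 0.4, -3.7]
grip_width: 0.0295
```

Run:
```python
from h import *
from station import ctrl
s=R(RAIL,[0,-.16,.061])[0]
go(ctrl,s,-.107)
```

```text
t 5.03 pos [ 0.5452 -0.0838  0.0747] rpy [ 3.141e+00 -1.000e-03 -1.070e-01] F [ 0.3  0.4 -3.7] g 0.0295 q [-0.22  0.45  1.65 -0.    1.05 -0.11]
cm [0.   0.07 1.37] rot [ 0.001 -0.001  0.   ]
```

Request:
{"api": "play_rows", "payload": {
  "steps": [
    [[0, 0.07, 0.2, 0, 0, 0, 0.15], [0, 0.07, 0.5, 0, 0, 0, 0.15], [0, 0.07, 0.8, 0, 0, 0, 0.15], [0, 0.07, 1.1, 0, 0, 0, 0.15], [0, 0.07, 1.3, 0, 0, 0, 0.15], [0, 0.07, 1.37, 0, 0, 0, 0.15], [0, 0.07, 1.4, 0, 0, 0, 0.15], [0, 0.07, 1.4, 0, 0, 0, 0.15]]
  ]
}}

```text
time_s: 5.7
ee_pos: [0.5451, -0.0845, 0.061]
eef_rot: [3.141, -0.001, -0.107]
force: [-2.4, 0.3, 2.0]
grip_width: 0.0298
```

It is back at the height where it was gripped, with an upward contact force, so it looks home. Releasing and rising.

Request:
{"api": "play_rows", "payload": {
  "steps": [
    [[0, 0, 0, 0, 0, 0, 0.6], [0, 0, 0, 0, 0, 0, 0.6], [0, 0, 0, 0, 0, 0, 0.6], [0, 0, 0, 0, 0, 0, 0.8], [0, 0, 0, 0, 0, 0, 0.8], [0, 0, -2, 0, 0, 0, 1], [0, 0, -5, 0, 0, 0, 1], [0, 0, -8, 0, 0, 0, 1], [0, 0, -11, 0, 0, 0, 1], [0, 0, -14, 0, 0, 0, 1], [0, 0, -14, 0, 0, 0, 1]]
  ]
}}

```text
time_s: 6.62
ee_pos: [0.5469, -0.0848, 0.207]
eef_rot: [3.14, -0.009, -0.106]
force: [0.2, 0.7, 1.6]
grip_width: 0.0936
```

Run:
```python
from h import *
from station import ctrl
go(ctrl,R(RAIL,[0,.08,.2])[0],-.1086)
c=ctrl.camera("side");im=c["frame"].copy()
L=[[sx*.04,-.16+sy*.03,.044] for sx in(-1,1) for sy in(-1,1)]+[[sx*.04,-.16+sy*.03,.034] for sx in(-1,) for sy in(-1,1)]
big=cv2.resize(im[190:300,280:430],None,fx=5,fy=5,interpolation=cv2.INTER_CUBIC)
for u in P(c,R(RAIL,L)): cv2.circle(big,tuple(int(v) for v in (u-[280,190])*5),3,(0,255,255),-1)
cv2.imwrite("pics/s2.png",big)
```

```text
t 6.62 pos [ 0.5469 -0.0848  0.207 ] rpy [ 3.14  -0.009 -0.106] F [0.2 0.7 1.6] g 0.0936 q [-0.22  0.3   1.52 -0.    1.32 -0.11]
cm [ -0.13 -24.01   0.66] rot [ 0.002 -0.009  0.002]
```

View pics/s2.png

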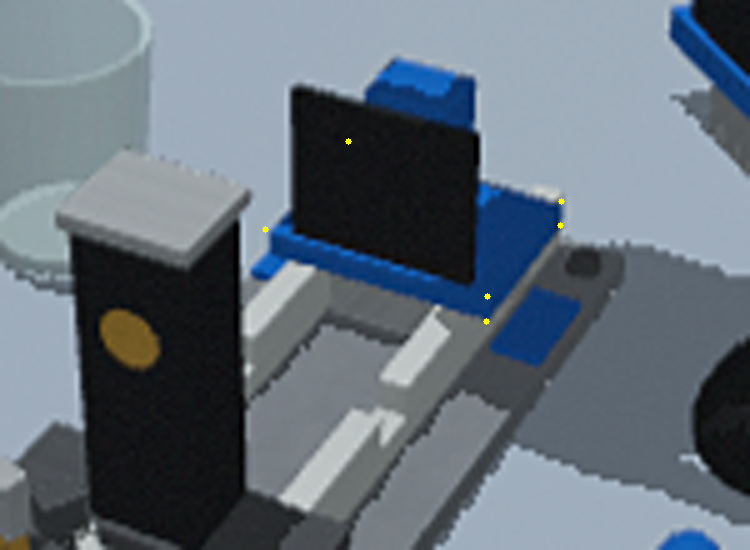

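The side crop shows the block fully down at (400,230). The predicted home corners lie on its deck within about 1 px, and the tab is in the notch. Now over to the chuck, crossing above the post.

Request:
{"api": "play_rows", "payload": {
  "steps": [
    [[0, -2, 0, 0, 0, 0, 1], [0, -5, 0, 0, 0, 0, 1], [-0.1, -8, 0, 0, 0, 0, 1], [-0.1, -11, 0, 0, 0, 0, 1], [-0.1, -14, 0, 0, 0, 0, 1], [-0.1, -17, 0, 0, 0, 0, 1], [-0.1, -20, 0, 0, -0.009, 0, 1], [-0.1, -22.5, 0, 0, -0.009, 0, 1], [-0.1, -24, 0.2, 0, -0.009, 0, 1], [-0.1, -24, 0.6, 0, -0.009, 0, 1], [-0.1, -24, 0.6, 0, -0.009, 0, 1], [-0.1, -24, 0.6, 0, -0.009, 0, 1]]
  ]
}}

```text
time_s: 7.67
ee_pos: [0.5705, 0.153, 0.1968]
eef_rot: [3.14, 0.004, -0.107]
force: [-1.0, 0.2, -0.5]
grip_width: 0.0935
```

Run:
```python
from h import *
from station import ctrl
go(ctrl,R(RAIL,[0,.08,.056])[0],-.1086)
c=ctrl.camera("wrist");im=c["frame"].copy()
t=np.linspace(0,6.28,24,endpoint=False)
L=[[.027*np.cos(a),.08+.027*np.sin(a),.088] for a in t]+[[sx*.04,.08+sy*.03,.044] for sx in(-1,1) for sy in(-1,1)]
for u in P(c,R(RAIL,L)): cv2.circle(im,tuple(int(v) for v in u),1,(0,255,255),-1)
cv2.imwrite("pics/w3.png",cv2.resize(im[100:350,180:480],None,fx=2.4,fy=2.4))
```

```text
t 7.67 pos [0.5705 0.153  0.1968] rpy [ 3.14   0.004 -0.107] F [-1.   0.2 -0.5] g 0.0935 q [ 0.2   0.4   1.41 -0.    1.34  0.31]
cm [ 0.12 -0.13 14.08] rot [0.002 0.004 0.001]
```

View pics/w3.png

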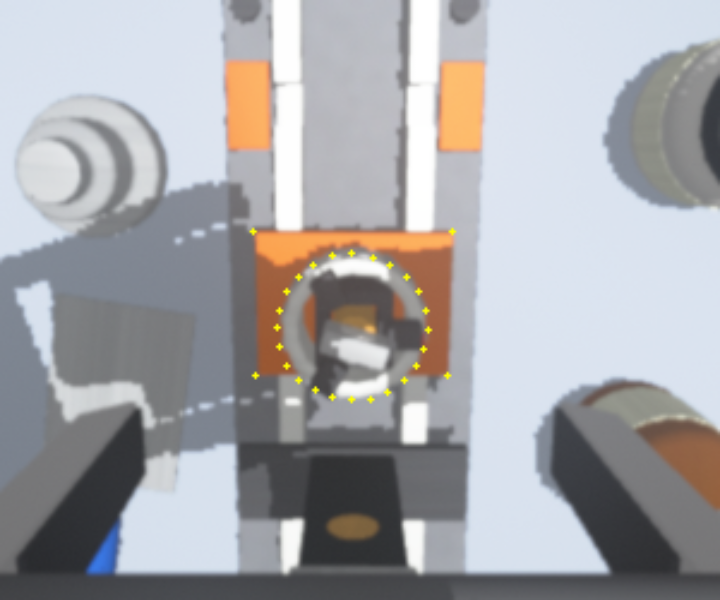

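The wrist view shows the sleeve ring at crop (352,325). It matches the predicted circle and deck corners within about 1 mm, and both fingers have clear ways down.

Request:
{"api": "play_rows", "payload": {
  "steps": [
    [[0.1, -0.13, 3, 0, 0.004, 0, 1], [0.1, -0.13, 6, 0, 0.004, 0, 1], [0.1, -0.13, 8.5, 0, 0.004, 0, 1], [0.1, -0.13, 11, 0, 0.004, 0, 1], [0.1, -0.13, 13, 0, 0.004, 0, 1], [0.1, -0.13, 13.8, 0, 0.004, 0, 1], [0.1, -0.13, 14, 0, 0.004, 0, 1], [0.1, -0.13, 14, 0, 0.004, 0, 0.45], [0.1, -0.13, 14, 0, 0.004, 0, 0.45], [0.1, -0.13, 14, 0, 0.004, 0, 0.45], [0.1, -0.13, 14, 0, 0.004, 0, 0.45], [0.1, -0.13, 14, 0, 0.004, 0, 0.45], [0.1, -0.13, 14, 0, 0.004, 0, 0.45], [0.1, -0.13, 14, 0, 0.004, 0, 0.45], [0.1, -0.13, 14, 0, 0.004, 0, 0.45], [0.1, -0.13, 14, 0, 0.004, 0, 0.45], [0.1, -0.13, 14, 0, 0.004, 0, 0.45]]
  ],
  "force": 40
}}

```text
time_s: 9.13
ee_pos: [0.5715, 0.1539, 0.0575]
eef_rot: [3.14, -0.001, -0.108]
force: [0.9, -0.4, 3.7]
grip_width: 0.0514
```

Run:
```python
from h import *
from station import ctrl
go(ctrl,R(RAIL,[0,.08,.056])[0],-.1086)
```

```text
t 9.13 pos [0.5715 0.1539 0.0575] rpy [ 3.14e+00 -1.00e-03 -1.08e-01] F [ 0.9 -0.4  3.7] g 0.0514 q [ 0.2   0.55  1.54 -0.    1.06  0.31]
cm [-0.03 -0.01  0.15] rot [ 0.001 -0.001  0.001]
```

Request:
{"api": "play_rows", "payload": {
  "steps": [
    [[0, 0, 0, 0, 0, 0, 0.4], [0, 0, 0, 0, 0, 0, 0.4], [0, 0, -0.4, 0, 0, 0, 0.4], [0, 0, -0.9, 0, 0, 0, 0.4], [0, 0, -1.5, 0, 0, 0, 0.4], [0, 0, -2.1, 0, 0, 0, 0.4], [0, 0, -2.5, 0, 0, 0, 0.4], [0, 0, -2.5, 0, 0, 0, 0.4], [0, 0, -2.5, 0, 0, 0, 0.4]]
  ]
}}

```text
time_s: 9.88
ee_pos: [0.5715, 0.154, 0.0828]
eef_rot: [3.14, -0.001, -0.108]
force: [-0.2, 0.4, -5.5]
grip_width: 0.0511
```

Run:
```python
from h import *
from station import ctrl
go(ctrl,R(RAIL,[0,.16,.0825])[0],-.1086)
c=ctrl.camera("side");im=c["frame"]
cv2.imwrite("pics/s4.png",cv2.resize(im[190:430,180:420],None,fx=2.5,fy=2.5,interpolation=cv2.INTER_CUBIC))
```

```text
t 9.88 pos [0.5715 0.154  0.0828] rpy [ 3.14e+00 -1.00e-03 -1.08e-01] F [-0.2  0.4 -5.5] g 0.0511 q [ 0.2   0.51  1.52 -0.    1.11  0.31]
cm [-0.03 -8.    0.02] rot [ 0.001 -0.001  0.001]
```

View pics/s4.png

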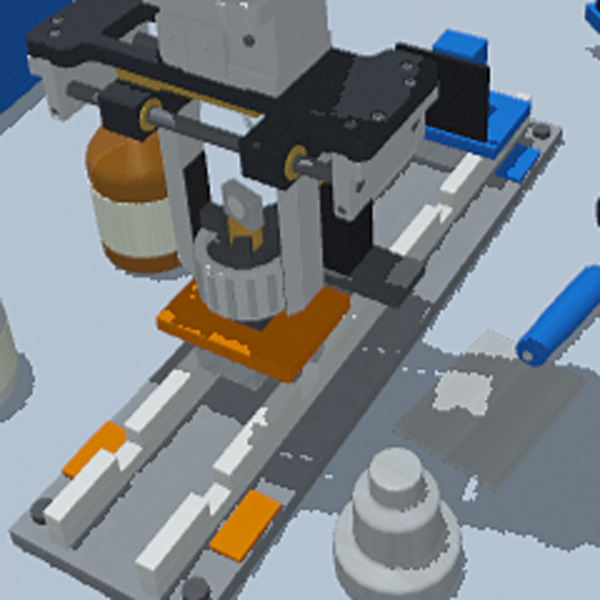

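The chuck slide is lifted level at (250,330), with the rod standing at (245,215). Shifting 80 mm towards the orange notches at (125,460) and (215,500).

Request:
{"api": "play_rows", "payload": {
  "steps": [
    [[0, -0.7, 0, 0, 0, 0, 0.4], [0, -1.8, 0, 0, 0, 0, 0.4], [0, -3, 0, 0, 0, 0, 0.4], [0, -4.2, 0, 0, 0, 0, 0.4], [0, -5.4, 0, 0, 0, 0, 0.4], [0, -6.6, 0, 0, 0, 0, 0.4], [0, -7.5, 0, 0, 0, 0, 0.4], [0, -8, 0, 0, 0, 0, 0.4], [0, -8, 0, 0, 0, 0, 0.4], [0, -8, 0.4, 0, 0, 0, 0.4], [0, -8, 0.8, 0, 0, 0, 0.4], [0, -8, 1.0, 0, 0, 0, 0.4], [0, -8, 1.0, 0, 0, 0, 0.4], [0, -8, 1.0, 0, 0, 0, 0.4]]
  ]
}}

```text
time_s: 11.1
ee_pos: [0.5799, 0.2331, 0.0721]
eef_rot: [3.14, -0.001, -0.108]
force: [0.4, -0.5, -4.6]
grip_width: 0.0511
```

Run:
```python
from h import *
from station import ctrl
go(ctrl,R(RAIL,[0,.16,.0575])[0],-.1086)
```

```text
t 11.1 pos [0.5799 0.2331 0.0721] rpy [ 3.14e+00 -1.00e-03 -1.08e-01] F [ 0.4 -0.5 -4.6] g 0.0511 q [ 0.32  0.6   1.42 -0.    1.13  0.43]
cm [-0.01 -0.05  1.46] rot [ 0.002 -0.001  0.001]
```

Request:
{"api": "play_rows", "payload": {
  "steps": [
    [[0, -0.05, 0.2, 0, 0, 0, 0.4], [0, -0.05, 0.5, 0, 0, 0, 0.4], [0, -0.05, 0.8, 0, 0, 0, 0.4], [0, -0.05, 1.1, 0, 0, 0, 0.4], [0, -0.05, 1.35, 0, 0, 0, 0.4], [0, -0.05, 1.45, 0, 0, 0, 0.4], [0, -0.05, 1.5, 0, 0, 0, 0.4], [0, -0.05, 1.5, 0, 0, 0, 0.4]]
  ]
}}

```text
time_s: 11.77
ee_pos: [0.5799, 0.2335, 0.0576]
eef_rot: [3.14, -0.001, -0.108]
force: [-4.2, -1.0, 1.1]
grip_width: 0.0515
```

Run:
```python
from h import *
from station import ctrl
go(ctrl,R(RAIL,[0,.16,.0575])[0],-.1086);print(ctrl.get_obs()["moment"])
c=ctrl.camera("side");im=c["frame"].copy()
L=[[sx*.04,.16+sy*.03,.044] for sx in(-1,1) for sy in(-1,1)]+[[sx*.04,.16+sy*.03,.034] for sx in(-1,1) for sy in(-1,1)]
big=cv2.resize(im[250:450,160:360],None,fx=3,fy=3,interpolation=cv2.INTER_CUBIC)
for u in P(c,R(RAIL,L)): cv2.circle(big,tuple(int(v) for v in (u-[160,250])*3),2,(255,0,255),-1)
cv2.imwrite("pics/s5.png",big)
```

```text
t 11.77 pos [0.5799 0.2335 0.0576] rpy [ 3.14e+00 -1.00e-03 -1.08e-01] F [-4.2 -1.   1.1] g 0.0515 q [ 0.32  0.61  1.43 -0.    1.1   0.43]
cm [-0.01 -0.    0.01] rot [ 0.002 -0.001  0.   ]
[-0.34723772  0.82859569 -0.02243312]
```

View pics/s5.png

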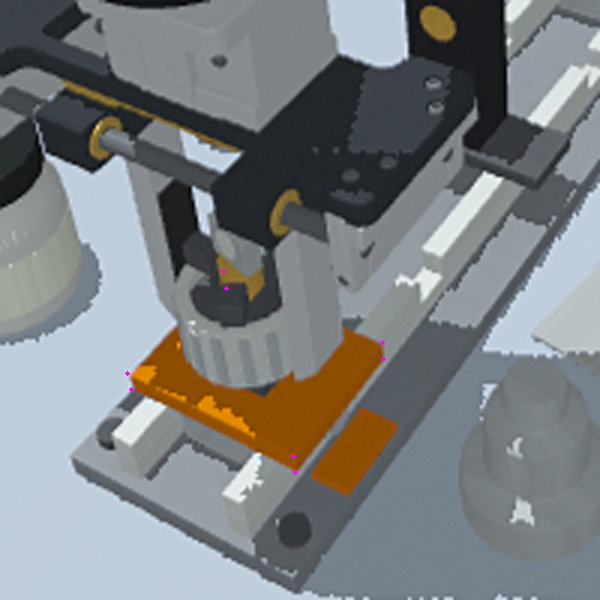

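The slide is home: the predicted deck corners lie on it at (130,380), (295,462) and (382,350), and the rod is standing. Turning the sleeve clockwise.

Request:
{"api": "play_rows", "payload": {
  "steps": [
    [[0, 0, 0, 0, 0, 0.05, 0.4], [0, 0, 0, 0, 0, 0.12, 0.4], [0, 0, 0, 0, 0, 0.19, 0.4], [0, 0, 0, 0, 0, 0.26, 0.4], [0, 0, 0, 0, 0, 0.33, 0.4], [0, 0, 0, 0, 0, 0.4, 0.4], [0, 0, 0, 0, 0, 0.47, 0.4], [0, 0, 0, 0, 0, 0.54, 0.4], [0, 0, 0, 0, 0, 0.61, 0.4], [0, 0, 0, 0, 0, 0.68, 0.4], [0, 0, 0, 0, 0, 0.75, 0.4], [0, 0, 0, 0, 0, 0.82, 0.4], [0, 0, 0, 0, 0, 0.88, 0.4], [0, 0, 0, 0, 0, 0.93, 0.4], [0, 0, 0, 0, 0, 0.95, 0.4], [0, 0, 0, 0, 0, 0.95, 0.4]]
  ],
  "force": 40
}}

```text
time_s: 13.15
ee_pos: [0.5799, 0.2337, 0.0576]
eef_rot: [3.141, -0.001, -1.058]
force: [-1.8, -0.3, -1.4]
grip_width: 0.0513
```

Run:
```python
from h import *
from station import ctrl
go(ctrl,R(RAIL,[0,.16,.0575])[0],-.1086-1.2);print(ctrl.get_obs()["moment"])
```

```text
t 13.15 pos [0.5799 0.2337 0.0576] rpy [ 3.141e+00 -1.000e-03 -1.058e+00] F [-1.8 -0.3 -1.4] g 0.0513 q [ 0.33  0.61  1.43 -0.    1.1   1.38]
cm [0.01 0.02 0.01] rot [ 0.    -0.001  0.25 ]
[0.1194299  0.55300278 0.0415691 ]
```

Request:
{"api": "play_rows", "payload": {
  "steps": [
    [[0, 0, 0, 0, 0, 0.03, 0.4], [0, 0, 0, 0, 0, 0.06, 0.4], [0, 0, 0, 0, 0, 0.09, 0.4], [0, 0, 0, 0, 0, 0.12, 0.4]]
  ]
}}

```text
time_s: 13.48
ee_pos: [0.5799, 0.2338, 0.0576]
eef_rot: [3.141, -0.001, -1.178]
force: [-1.8, 0.0, -1.9]
grip_width: 0.0512
```

Run:
```python
from h import *
from station import ctrl
go(ctrl,R(RAIL,[0,.16,.0575])[0],-.1086-1.2);print(ctrl.get_obs()["moment"])
```

```text
t 13.48 pos [0.5799 0.2338 0.0576] rpy [ 3.141e+00 -1.000e-03 -1.178e+00] F [-1.8  0.  -1.9] g 0.0512 q [ 0.33  0.61  1.43 -0.    1.1   1.5 ]
cm [0.02 0.01 0.01] rot [ 0.    -0.001  0.131]
[0.08069143 0.67062812 0.1635566 ]
```

Request:
{"api": "play_rows", "payload": {
  "steps": [
    [[0, 0, 0, 0, 0, 0.03, 0.4], [0, 0, 0, 0, 0, 0.06, 0.4], [0, 0, 0, 0, 0, 0.09, 0.4]]
  ]
}}

```text
time_s: 13.73
ee_pos: [0.5799, 0.2339, 0.0576]
eef_rot: [-3.141, -0.001, -1.267]
force: [-2.2, 0.1, -0.8]
grip_width: 0.0511
```

Run:
```python
from h import *
from station import ctrl
go(ctrl,R(RAIL,[0,.16,.0575])[0],-.1086-1.2);print(ctrl.get_obs()["moment"])
```

```text
t 13.73 pos [0.5799 0.2339 0.0576] rpy [-3.141e+00 -1.000e-03 -1.267e+00] F [-2.2  0.1 -0.8] g 0.0511 q [ 0.33  0.61  1.43 -0.    1.1   1.59]
cm [0.03 0.02 0.01] rot [-0.    -0.001  0.041]
[0.0629077  0.60532756 0.17257577]
```

Request:
{"api": "play_rows", "payload": {
  "steps": [
    [[0, 0, 0, 0, 0, 0.02, 0.4], [0, 0, 0, 0, 0, 0.04, 0.4], [0, 0, 0, 0, 0, 0.06, 0.4], [0, 0, 0, 0, 0, 0.06, 0.4]]
  ]
}}

```text
time_s: 14.07
ee_pos: [0.5801, 0.2339, 0.0576]
eef_rot: [-3.141, -0.002, -1.327]
force: [0.6, 1.3, -2.4]
grip_width: 0.051
```

Run:
```python
from h import *
from station import ctrl
go(ctrl,R(RAIL,[0,.16,.0575])[0],-.1086-1.2);print(ctrl.get_obs()["moment"])
```

```text
t 14.07 pos [0.5801 0.2339 0.0576] rpy [-3.141e+00 -2.000e-03 -1.327e+00] F [ 0.6  1.3 -2.4] g 0.051 q [ 0.33  0.61  1.43 -0.    1.1   1.65]
cm [0.03 0.03 0.01] rot [-0.001 -0.002 -0.019]
[0.16444142 0.20191374 1.02848109]
```

Request:
{"api": "play_rows", "payload": {
  "steps": [
    [[0, 0, 0, 0, 0, 0.03, 0.4], [0, 0, 0, 0, 0, 0.06, 0.4], [0, 0, 0, 0, 0, 0.06, 0.4]]
  ]
}}

```text
time_s: 14.32
ee_pos: [0.5805, 0.234, 0.0577]
eef_rot: [-3.14, -0.001, -1.389]
force: [1.8, 1.2, -3.2]
grip_width: 0.0504
```

Run:
```python
from h import *
from station import ctrl
go(ctrl,R(RAIL,[0,.16,.0575])[0],-.1086-1.2);print(ctrl.get_obs()["moment"])
c=ctrl.camera("side");im=c["frame"].copy()
L=[[sx*.04,.16+sy*.03,.044] for sx in(-1,1) for sy in(-1,1)]+[[sx*.04,.16+sy*.03,.034] for sx in(-1,1) for sy in(-1,1)]
big=cv2.resize(im[250:450,160:360],None,fx=3,fy=3,interpolation=cv2.INTER_CUBIC)
for u in P(c,R(RAIL,L)): cv2.circle(big,tuple(int(v) for v in (u-[160,250])*3),2,(255,0,255),-1)
cv2.imwrite("pics/s6.png",big)
```

```text
t 14.32 pos [0.5805 0.234  0.0577] rpy [-3.140e+00 -1.000e-03 -1.389e+00] F [ 1.8  1.2 -3.2] g 0.0504 q [ 0.33  0.61  1.43 -0.    1.1   1.71]
cm [0.03 0.07 0.02] rot [-0.002 -0.001 -0.08 ]
[ 0.23780253 -0.2110032   0.45852094]
```

View pics/s6.png

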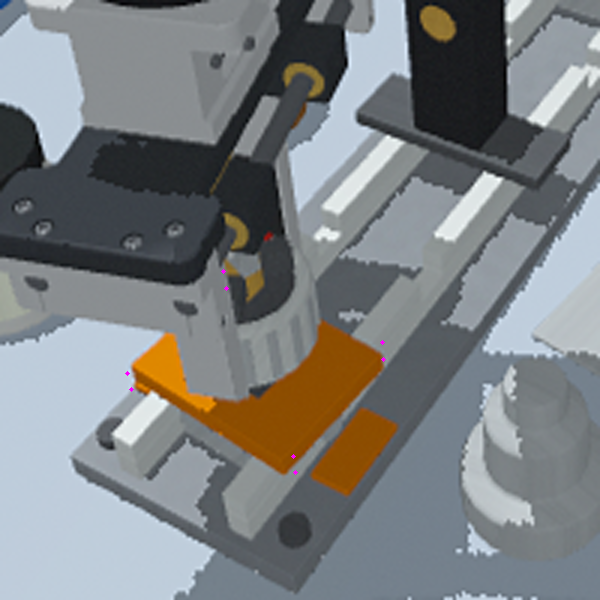

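The wrist moment jumped from 0.17 to 1.03 N m and then the fingers slipped, so the stop is reached. The deck's front corner, now at (288,470), shows the slide twisted slightly within its notch play. I'll ease it back 0.05 rad, which is below the sleeve's own friction, and then release.

Request:
{"api": "play_rows", "payload": {
  "steps": [
    [[-0.0, 0.05, 0, 0, 0, -0.02, 0.4], [0, 0.05, 0, 0, 0, -0.04, 0.4], [0, 0.05, 0, 0, 0, -0.05, 0.4], [0, 0.05, 0, 0, 0, -0.05, 0.4]]
  ]
}}

```text
time_s: 14.7
ee_pos: [0.5799, 0.2338, 0.0577]
eef_rot: [-3.14, -0.001, -1.336]
force: [-0.8, 0.3, -2.5]
grip_width: 0.0504
```

Run:
```python
from h import *
from station import ctrl
go(ctrl,R(RAIL,[0,.16,.0575])[0],-.1086-1.2);print(ctrl.get_obs()["moment"])
```

```text
t 14.7 pos [0.5799 0.2338 0.0577] rpy [-3.140e+00 -1.000e-03 -1.336e+00] F [-0.8  0.3 -2.5] g 0.0504 q [ 0.33  0.61  1.43 -0.    1.1   1.66]
cm [0.02 0.01 0.02] rot [-0.001 -0.001 -0.027]
[-0.00881294  0.23546761 -0.00239585]
```

Request:
{"api": "play_rows", "payload": {
  "steps": [
    [[0, 0, 0, 0, 0, 0, 0.8], [0, 0, 0, 0, 0, 0, 0.8], [0, 0, 0, 0, 0, 0, 1], [0, 0, 0, 0, 0, 0, 1], [0, 0, 0, 0, 0, 0, 1], [0, 0, 0, 0, 0, 0, 1], [0, 0, -2, 0, 0, 0, 1], [0, 0, -5, 0, 0, 0, 1], [0, 0, -8, 0, 0, 0, 1], [0, 0, -11, 0, 0, 0, 1], [0, 0, -14, 0, 0, 0, 1], [0, 0, -14, 0, 0, 0, 1]]
  ]
}}

```text
time_s: 15.7
ee_pos: [0.5814, 0.2346, 0.2044]
eef_rot: [-3.131, -0.001, -1.336]
force: [1.0, 0.2, 0.5]
grip_width: 0.0942
```

Run:
```python
from h import *
from station import ctrl
go(ctrl,R(RAIL,[0,.16,.0575])[0],-.1086-1.2)
c=ctrl.camera("side");im=c["frame"].copy()
L=[[sx*.04,.16+sy*.03,.044] for sx in(-1,1) for sy in(-1,1)]+[[sx*.04,.16+sy*.03,.034] for sx in(-1,1) for sy in(-1,1)]
big=cv2.resize(im[250:450,160:360],None,fx=3,fy=3,interpolation=cv2.INTER_CUBIC)
for u in P(c,R(RAIL,L)): cv2.circle(big,tuple(int(v) for v in (u-[160,250])*3),2,(255,0,255),-1)
w=ctrl.camera("wrist");b=w["frame"].copy()
for u in P(w,R(RAIL,L)): cv2.circle(b,tuple(int(v) for v in u),1,(255,0,255),-1)
u=P(w,R(RAIL,[0,.16,.08]))[0].astype(int);y0,x0=max(u[1]-100,0),max(u[0]-70,0)
b=cv2.resize(b[y0:y0+200,x0:x0+140],None,fx=2,fy=2,interpolation=cv2.INTER_CUBIC)
b=cv2.resize(b,(280,400));out=np.zeros((600,880,3),np.uint8);out[:,:600]=big;out[:400,600:]=b
cv2.imwrite("pics/s7.png",cv2.resize(out,(800,545)))
```

```text
t 15.7 pos [0.5814 0.2346 0.2044] rpy [-3.131e+00 -1.000e-03 -1.336e+00] F [1.  0.2 0.5] g 0.0942 q [ 0.33  0.47  1.29 -0.    1.37  1.66]
cm [ 0.06  0.33 14.69] rot [-0.011 -0.001 -0.027]
```

View pics/s7.png

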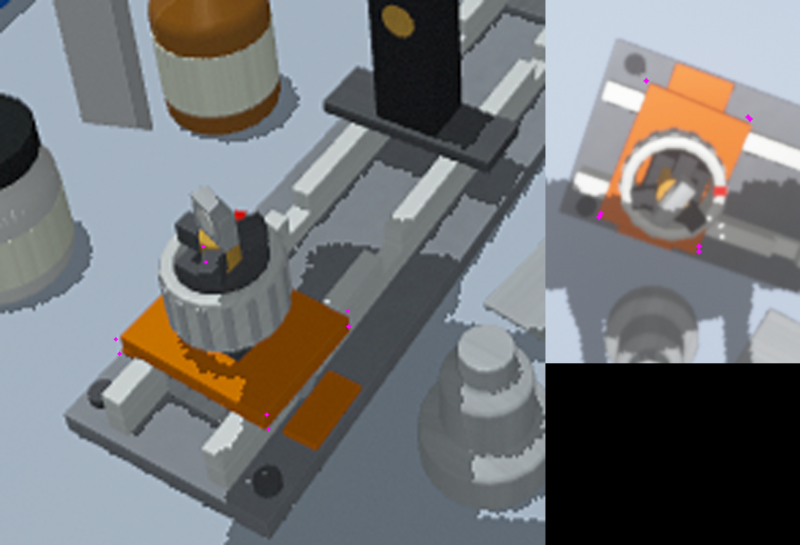

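The slide is home and straight: the predicted corners match in both views. The rod is upright between the jaws at (215,235), and the red index is at (720,190) in the wrist inset. Checking the sleeve's turn from the index mark.

Run:
```python
from h import *
from station import ctrl
def ang(c,im,st):
    b,g,r=[im[...,i].astype(int) for i in range(3)]
    m=(r>110)&(g<60)&(b<70)
    ctr=R(RAIL,[0,st,.088])[0]
    ys,xs=np.where(m);out=[]
    for x,y in zip(xs,ys):
        w=ray(c,(x,y),.088)-ctr
        if np.hypot(*w[:2])<.04: out.append(w[:2])
    out=np.array(out);print(len(out))
    if len(out): w=out.mean(0);print("r",np.hypot(*w).round(4),"rail angle",(np.arctan2(w[1],w[0])-RAIL[2]).round(3))
t=ctrl.camera("top");ang(t,cv2.imread("pics/top0.png"),.08)
for n in("wrist","side"):
    c=ctrl.camera(n);ang(c,c["frame"],.16)
s=ctrl.camera("side");ang(s,cv2.imread("pics/side0.png"),.08)
```

```text
1
r 0.024 rail angle -0.153
0
10
r 0.0235 rail angle -1.262
0
```

Run:
```python
from h import *
from station import ctrl
for n,st,im in(("wrist",.16,None),("wrist",.08,"w3")):
    if im: continue
    c=ctrl.camera(n);f=c["frame"].astype(int);ctr=R(RAIL,[0,st,.088])[0]
    m=(f[...,2]-f[...,1]>70)&(abs(f[...,1]-f[...,0])<40);o=[]
    for y,x in zip(*np.where(m)):
        w=(ray(c,(x,y),.088)-ctr)[:2]
        if .018<np.hypot(*w)<.034:o.append(w)
    o=np.array(o);w=o.mean(0);print(len(o),np.hypot(*w),np.arctan2(w[1],w[0])-RAIL[2],o.std(0))
f=cv2.imread("pics/w1.png").astype(int)[0:80,280:390]
m=(f[...,2]-f[...,1]>90)&(abs(f[...,1]-f[...,0])<40);print(np.argwhere(m).mean(0)+[0,280],m.sum())
```

```text
64 0.010206552623545091 -0.7719682070284025 [0.00728589 0.02130041]
[ 28.89655172 363.03448276] 29
```

Run:
```python
from h import *
from station import ctrl
c1=dict(fovy=69.9226,cx=324.69,cy=240.83,world_to_cam=[[.99430496,-.1064517,-.00506773,-.54779056],[.10234164,.96701885,-.23323966,-.03505567],[.02972935,.23139271,.97240608,-.37864195],[0,0,0,1]])
w=(ray(c1,(363,28.9),.088)-R(RAIL,[0,.08,.088])[0])[:2];print("start",np.hypot(*w),np.arctan2(w[1],w[0])-RAIL[2])
c=ctrl.camera("wrist");h=cv2.cvtColor(c["frame"],cv2.COLOR_BGR2HSV).astype(int)
m=(((h[...,0]<4)|(h[...,0]>174))&(h[...,1]>130)&(h[...,2]>80)).astype(np.uint8)
n,l,s,ce=cv2.connectedComponentsWithStats(m)
for i in range(1,n):
    w=(ray(c,ce[i],.088)-R(RAIL,[0,.16,.088])[0])[:2]
    if np.hypot(*w)<.035: print(s[i,4],ce[i],np.hypot(*w).round(4),np.arctan2(w[1],w[0])-RAIL[2])
```

```text
start 0.023814706512534374 -0.12657889805699235
27 [350.88888889 239.55555556] 0.0223 -1.3174564509836044
```

The index turned from −0.13 to about −1.3 rad, which agrees with the stop. Handing in.

```bash
python3 -c "
from station import ctrl
print(ctrl.hand_in())"
```

```text
the job is handed in; nothing more can be done
None
```

The job is done and handed in at about 16 s of robot time. I lifted the blue slide and set it down between the blue tiles. I then moved the chuck slide, with the rod standing in it, to the notch between the orange tiles. Finally I turned the sleeve clockwise to its stop, let go and moved the arm up clear.

**What the last checks showed**
- **Slides:** both sat fully home in the camera checks made after each was released. Deck corners were within about 1–2 px of the predicted home pose, and each gripper height was back to where it was gripped.
- **Rod:** still upright between the jaws.
- **Sleeve:** the turning moment rose from 0.17 to 1.03 N m at the stop, then the fingers slipped. That push twisted the chuck slide slightly within its notch play. I eased it back 0.05 rad at almost zero moment, and it looked straight afterwards.
- **Index mark:** it moved from about −0.13 rad to between −1.26 (side view) and −1.32 (wrist view). These two readings differ by 0.06 rad, but both fit the 1.2 rad stop.

**Not checked:** I took no final overall picture to confirm the other things on the bench had not moved. No unexpected forces showed while moving, and the post and the objects in the last view looked undisturbed.

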